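# Draw out two freshly lacquered drawers to dry

## Task

The fronts of both drawers in this topless bedside cabinet have just been lacquered and would stick to the carcase: hook a fingertip over each drawer front, behind its bare wooden back, and gently draw both drawers out along their runners as far as they go, in either order. Nothing may touch the wet dark faces, so do not pinch the fronts; the cabinet must not be dragged, and the jar, the tin and the sanding block stay where they stand.

Things in the scene. Friction and masses are not known exactly. Their poses are not given: they have to be found in the camera images.
- cabinet: Low walnut carcase, 440 wide (y) x 300 deep (x) x 158 mm high with the two 25 mm battens it stands on (470 mm long in y); no top or legs, open from above. Loose, 7 kg; pulls above about 40 N drag it. Origin: centre of underside. x points to its back, y to the robot's left; drawers open along -x. Sides and (3 mm lower) middle divider 16 mm thick. A stretcher covers the rear 85 mm at the top.
- drawer_left (a joint): How far the left drawer (the cabinet's +y side) is drawn out, m: 0 shut, 0.150 fully out against its stop. Starts 0 to 0.035. Runs on steel runners; about 2 N of friction and 4 N per m/s of drag; stays where it is left. Weighs under 1 kg.
- drawer_right (a joint): The same for the right drawer (-y side).
- lip_left (a point): Left drawer: mid-width point of the bare pale back of its front, at the top edge, 155 mm above the bench; moves with it. Axes as the cabinet's: +x into the drawer, y along the lip. The bare front is 12 mm thick towards -x, then comes the wet face. Behind (+x) the drawer is empty, open above: 148 mm wide, 241 long, floor 95 mm below this point; its 12 mm sides end 27 mm below it.
- lip_right (a point): The same point on the right drawer.
- face_left: Left drawer's dark, glossy wet face board, 216 wide (y) x 127 high (z) x 10 mm thick (x), fixed on the outside (-x) of the drawer front, top edge level with the lip. Its knobs are off: two small screw holes. Origin at its centre. Nothing may touch any side of it, the top edge included.
- face_right: The same for the right drawer.
- jar: Glass jar, 76 mm across and 92 mm high, with a red-handled brush standing in it (152 mm high in all), on the bench to the left of the drawers. Loose. Origin: centre of the underside.
- tin: Round lacquer tin, 84 mm across, 104 mm high, on the bench to the right of the drawers. Loose. Origin: centre of the underside.
- block: Cork sanding block, 65 x 110 x 34 mm high, lying loose on the bench in front of the tin, right of the drawers' path. Origin: centre of the underside.

How it is judged:
By the outcome, as a careful person would: the job done as asked, in the order asked, and still so for the second after the job is handed in, with the robot touching nothing.
It also fails if it takes over 56 s, if anything falls off the work surface, if the arm or the gripper's body presses on something with over 40 N, if the wrist force passes 120 N, or if a joint passes its speed limit or range.

## Robot

A 6-joint arm with a two-finger parallel gripper is mounted at the origin on the work surface. World frame = base frame: x ahead of the robot, y to its left, z up, the work surface at z = 0. Lengths are in m, angles in rad, forces in N, time in s.
With the tool pointing down it reaches from about 0.15 to 0.775 m from the base axis. Payload 6.1 kg.
Tool frame: the origin (TCP) lies at the very end of the fingers, on their centre line; the grasp point (between the pads) lies r.grip_depth behind it (r.grip_depth is the distance from the TCP to the grasp point, in m); x points along the fingers, z is the direction in which the jaws open and shut, and the axes are right-handed (so a half turn about x gives the same grasp; the last joint's range is limited). The gripper opens to 85 mm and grips with 20 to 120 N. Pads are 22 mm wide; open, the fingers measure 114 mm over their backs; the gripper's body (76 mm by 85 mm) begins 54 mm behind the grasp point. The pads swing forward as they close: fully open they stand 13 mm farther back than shut.
Start: joints at [1.243, 0.126, -0.04, 1.405, 0, 1.571], TCP at [0.169, 0.497, 0.231] pointing down, gripper open.
Joint ranges: [-2.72, 2.72], [-0.95, 1.95], [-1.27, 1.35], [-1.78, 2.02], [-1.46, 1.47], [-3.14, 3.14]. Speed limits (rad/s): [2.39, 2.39, 3.01, 3.14, 3.14, 3.14].

## Interface

Orientations are given as a unit quaternion [x, y, z, w].
In Python, from cell import r gives the robot as it stands.
- The arm moves only by the shell command python3 -m jog 'ROWS' [FORCE]. ROWS is JSON, a list of rows, each a list of 7 numbers: the shift along the tool's x, y, z in cm, then the turn, a rotation vector about the tool's x, y, z in degrees, then the finger opening in cm, from 0 to 8.54. In form: [[tx, ty, tz, rx, ry, rz, fingers], ...]. A call has 1 to 8 rows; each row is the pose to reach, as a shift and turn from the pose commanded when the call began, along the tool's axes at that moment; what a row does not reach only later rows make up. A row lasts 1/10 s, in which the tool goes at most 50 mm and 8.59 degrees, less where a joint would pass 70% of its speed; a pose out of reach is approached as far as the arm can. A call with a gripper value outside its range is refused whole. The fingers move at their own pace and stop on an object; FORCE is the grip in N (left out, the last holds). Time passes only in rows, so rows that repeat a pose let the fingers close. It gives the time, the measured TCP pose, the force and the opening at its end, in the units of the state.
- r.sense(): the state, without advancing time (a new reading comes with each control period).
- r.capture(name): name is "scene" or "top" or "wrist"; returns (picture, depth): 384x512x3 uint8, red, green, blue; 384x512 float32, m along the optical axis (not along the pixel's ray), 0 where there is no reading.
- r.get_calibration(name): a dict with "fx", "fy", "cx", "cy" (pixels), "R" (3x3) and "t" (3): a world point X has camera coordinates R X + t; the wrist camera has in their place "mount" (4x4, takes a point from camera to tool coordinates, whose origin is the TCP and whose axes are the tool frame's). Camera axes: x right, y down, z forward; pixel columns grow to the right and rows downward; lengths in m; the calibration is good to about 2 mm. A picture is of the moment at which its call begins: read the wrist's pose just before it. get_calibration takes no time and is no camera call.
- r.hand_in(): hands the job in, once; it reports no verdict.
The state is a dict: "t": time; "joint_positions": joint angles; "joint_velocities": joint speeds; "tau": joint torques, N m; "ee_pos": TCP position; "ee_rot": TCP orientation; "force": force on the tool from outside, world axes, zero at the start; "moment": the same for the moment, N m; "width": finger opening in m.
Only numpy, scipy, OpenCV 4.12 (cv2) and the standard library are available. Lean on these libraries where they do the work, as an engineer would, in place of code of your own. Each camera call takes 0.05 s, during which the arm holds its last target. There are 200 camera calls.

## Working session

There is one attempt and no reset: what is moved stays moved. The work goes in short steps, Python scripts to look and compute and a shell command to move; the robot and the scene stay as the last step left them, time stands still between calls to the robot, and variables do not carry over. Pictures are saved under pics/ and viewed, about 8 in all and at most 12, crops included, and the job is handed in when it is done.

```bash
mkdir -p pics
cat > h.py <<'E'
import numpy as np, cv2
from cell import r
from scipy.spatial.transform import Rotation as Ro
def cloud(name):
    s=r.sense(); im,d=r.capture(name); c=r.get_calibration(name)
    v,u=np.mgrid[:384,:512]
    P=np.dstack([(u-c['cx'])/c['fx']*d,(v-c['cy'])/c['fy']*d,d])
    if 'mount' in c:
        M=np.array(c['mount']);P=P@M[:3,:3].T+M[:3,3]
        W=P@Ro.from_quat(s['ee_rot']).as_matrix().T+np.array(s['ee_pos'])
    else:
        W=(P-np.array(c['t']))@np.array(c['R'])
    W[d==0]=np.nan
    return im,W
E
python3 - <<'E'
from h import *
s=r.sense();print(s, r.grip_depth)
for n in("scene","top"):
    im,W=cloud(n);np.savez(n,im=im,W=W)
    cv2.imwrite(f'pics/{n}.png',cv2.cvtColor(im,cv2.COLOR_RGB2BGR))
print(Ro.from_quat(s['ee_rot']).as_matrix())
E
```

```text
{'t': 0.0, 'joint_positions': array([ 1.24297777e+00,  1.26341423e-01, -4.06450012e-02,  1.40538913e+00,
        1.67161850e-07,  1.57078195e+00]), 'joint_velocities': array([-0.00113301, -0.00134778,  0.00140309, -0.00126202, -0.00023547,
       -0.00033846]), 'tau': array([-9.31632968e-06, -4.35919189e+01,  3.52921629e+01,  1.73983374e-02,
        3.65315714e-05,  1.00934957e-05]), 'ee_pos': array([0.16890249, 0.49664173, 0.23053177]), 'ee_rot': array([-0.41203934,  0.57533746,  0.41138926,  0.57442951]), 'force': array([0.11361591, 0.51682556, 0.35295655]), 'moment': array([-0.00124092,  0.02333646, -0.04114889]), 'width': 0.08534844161792178} 0.0187
[[-5.08635291e-04 -9.46751603e-01  3.21964506e-01]
 [-1.49507415e-03  3.21964907e-01  9.46750423e-01]
 [-9.99998753e-01  1.89865223e-07 -1.57922657e-03]]
```

View pics/top.png

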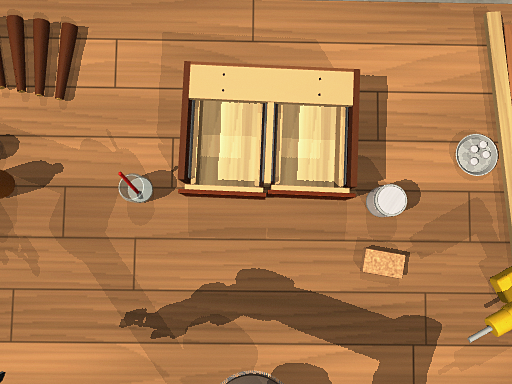

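View pics/scene.png

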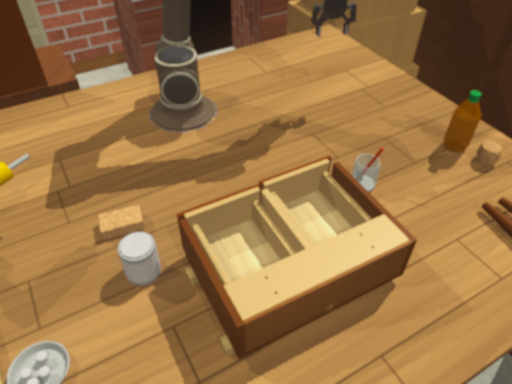

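The top view shows the cabinet at cols 180–360, rows 62–200. The pale front strips are at about row 187 (left cols 188–266, right cols 271–350), with the wet red-brown edges just below them. The jar is at (135,188), the tin at (387,200) and the block at (385,262). The scene view agrees.

Run:
```python
from h import *
z=np.load('top.npz');im,W=z['im'],z['W']
for c in (200,228,255,262,268,275,285,310,340,348):
    print(c,[(q,*np.round(W[q,c]*1000).astype(int),*im[q,c]) for q in range(178,204,2)] if c in(228,310) else [(q,*np.round(W[q,c]*1000).astype(int)) for q in range(180,200,3)])
hsv=cv2.cvtColor(im,cv2.COLOR_RGB2HSV)
pale=(hsv[...,2]>150)&(hsv[...,1]<140)&(W[...,2]>.135)&(W[...,2]<.17)
n,l,st,ce=cv2.connectedComponentsWithStats(pale.astype(np.uint8))
for i in range(1,n):
    if st[i,4]>60:
        p=W[l==i];xy=p[:,:2].astype(np.float32);b=cv2.minAreaRect(xy*1000)
        print(st[i],np.round(p.mean(0),4),b, np.round(cv2.boxPoints(b)).astype(int).tolist())
# other objects
for nm,(a,b_,c,d) in dict(jar=(165,205,110,155),tin=(180,220,362,412),block=(240,282,358,412)).items():
    p=W[a:b_,c:d].reshape(-1,3);p=p[(p[:,2]>.02)];print(nm,p.min(0).round(3),p.max(0).round(3))
# carcase outer
m=(W[...,2]>.15)&(W[...,2]<.17);ys,xs=np.where(m&(np.arange(512)[None]>170)&(np.arange(512)[None]<365))
p=W[ys,xs];b=cv2.minAreaRect((p[:,:2]*1000).astype(np.float32));print('carc',b,np.round(cv2.boxPoints(b)).tolist())
```

```text
200 [(180, np.int64(633), np.int64(145), np.int64(61)), (183, np.int64(625), np.int64(146), np.int64(59)), (186, np.int64(609), np.int64(133), np.int64(154)), (189, np.int64(601), np.int64(133), np.int64(154)), (192, np.int64(594), np.int64(133), np.int64(156)), (195, np.int64(591), np.int64(140), np.int64(95)), (198, np.int64(588), np.int64(151), np.int64(5))]
228 [(178, np.int64(640), np.int64(71), np.int64(58), np.uint8(245), np.uint8(213), np.uint8(141)), (180, np.int64(634), np.int64(71), np.int64(57), np.uint8(132), np.uint8(104), np.uint8(71)), (182, np.int64(629), np.int64(71), np.int64(59), np.uint8(154), np.uint8(125), np.uint8(83)), (184, np.int64(623), np.int64(71), np.int64(60), np.uint8(151), np.uint8(120), np.uint8(80)), (186, np.int64(610), np.int64(65), np.int64(154), np.uint8(244), np.uint8(198), np.uint8(130)), (188, np.int64(605), np.int64(65), np.int64(154), np.uint8(247), np.uint8(213), np.uint8(140)), (190, np.int64(600), np.int64(65), np.int64(156), np.uint8(255), np.uint8(228), np.uint8(149)), (192, np.int64(595), np.int64(64), np.int64(156), np.uint8(134), n
[... 4537 characters left out ...]
8   9 372] [0.6048 0.0764 0.1548] ((604.6936645507812, 75.73587036132812), (189.40965270996094, 12.352537155151367), 88.30256652832031) [[596, -19], [608, -19], [614, 170], [601, 171]]
[271 185  79   8 376] [ 0.6061 -0.1355  0.1548] ((605.8973999023438, -136.55612182617188), (192.15234375, 11.922504425048828), 88.09368133544922) [[597, -232], [609, -233], [615, -41], [603, -40]]
jar [0.573 0.281 0.02 ] [0.648 0.356 0.157]
tin [ 0.543 -0.393  0.02 ] [ 0.626 -0.309  0.111]
block [ 0.377 -0.411  0.02 ] [ 0.457 -0.292  0.04 ]
carc ((751.1241455078125, -35.12141418457031), (440.8992919921875, 331.9278564453125), 88.36917877197266) [[579.0, -251.0], [911.0, -260.0], [923.0, 181.0], [592.0, 190.0]]
```

```bash
python3 -c "
import cv2
a=cv2.imread('pics/top.png')[170:210,170:370];cv2.imwrite('pics/c1.png',cv2.resize(a,None,fx=4,fy=8,interpolation=0))"
```

```text
(no output)
```

View pics/c1.png

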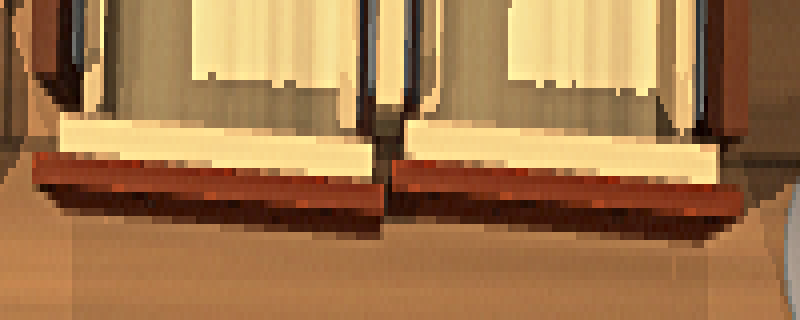

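The lip backs are at about (0.611, 0.076) left and (0.612, −0.137) right, z 0.155, with cabinet yaw about −1.65°. I'm moving above the left drawer with the fingers shut and the jaw axis along the lip.

```bash
cat >> h.py <<'E'
def shift(p,yaw=-1.65):
    "tool shift in cm and turn in deg to reach world p, tool down, jaws along cabinet y"
    s=r.sense();R=Ro.from_quat(s['ee_rot']).as_matrix();a=np.radians(yaw)
    ex=np.array([0,0,-1.]);ez=np.array([-np.sin(a),np.cos(a),0]);G=np.c_[ex,np.cross(ez,ex),ez]
    print('t',round(s['t'],2),'at',s['ee_pos'].round(4),'F',s['force'].round(1),'w',round(s['width'],4))
    print('shift',(R.T@(np.array(p)-s['ee_pos'])*100).round(2),'turn',np.degrees(Ro.from_matrix(R.T@G).as_rotvec()).round(2))
E
python3 -m jog '[[0,-58.2,-24.7,-17.1,0,0,0],[0,-58.2,-24.7,-17.1,0,0,0],[0,-58.2,-24.7,-17.1,0,0,0],[0,-58.2,-24.7,-17.1,0,0,0],[0,-58.2,-24.7,-17.1,0,0,0],[0,-58.2,-24.7,-17.1,0,0,0],[0,-58.2,-24.7,-17.1,0,0,0],[0,-58.2,-24.7,-17.1,0,0,0]]'
python3 -c "from h import *;shift([.642,.0755,.23])"
```

```text
t: 0.9
ee_pos: [0.4614, 0.2353, 0.2311]
ee_rot: [-0.493, 0.507, 0.493, 0.507]
force: [0.3, 1.0, 0.5]
width: 0.0001
t 0.9 at [0.4614 0.2353 0.2311] F [0.3 1.  0.5] w 0.0001
shift [  0.1  -18.52 -15.44] turn [-0.04 -0.   -0.02]
```

```bash
python3 -m jog '[[0,-18.5,-15.4,0,0,0,0],[0,-18.5,-15.4,0,0,0,0],[0,-18.5,-15.4,0,0,0,0],[0,-18.5,-15.4,0,0,0,0],[0,-18.5,-15.4,0,0,0,0],[0,-18.5,-15.4,0,0,0,0],[0,-18.5,-15.4,0,0,0,0]]'
python3 - <<'E'
from h import *
shift([.642,.0755,.23])
im,W=cloud('wrist');np.savez('w1',im=im,W=W);cv2.imwrite('pics/w1.png',im[...,::-1])
for c in range(120,420,50):
    z=W[:,c,2];print(c,[(q,*(W[q,c]*1000).round().astype(int)) for q in range(0,384,16) if .14<z[q]<.17])
E
```

```text
t: 1.6
ee_pos: [0.6409, 0.0769, 0.23]
ee_rot: [-0.492, 0.508, 0.493, 0.507]
force: [-0.7, 0.3, -0.2]
width: -0.0003
t 1.6 at [0.6409 0.0769 0.23  ] F [-0.7  0.3 -0.2] w -0.0003
shift [-0.   -0.12 -0.13] turn [-0.13 -0.   -0.13]
120 [(144, np.int64(602), np.int64(-13), np.int64(154)), (208, np.int64(651), np.int64(-25), np.int64(143)), (224, np.int64(663), np.int64(-26), np.int64(145)), (240, np.int64(674), np.int64(-26), np.int64(150)), (256, np.int64(686), np.int64(-26), np.int64(152)), (272, np.int64(698), np.int64(-27), np.int64(155)), (288, np.int64(711), np.int64(-29), np.int64(156))]
170 [(128, np.int64(592), np.int64(22), np.int64(156)), (144, np.int64(603), np.int64(20), np.int64(156))]
220 [(128, np.int64(594), np.int64(54), np.int64(155)), (144, np.int64(604), np.int64(54), np.int64(156))]
270 [(128, np.int64(595), np.int64(87), np.int64(156)), (144, np.int64(605), np.int64(87), np.int64(156))]
320 [(128, np.int64(596), np.int64(120), np.int64(156)), (144, np.int64(606), np.int64(120), np.int64(155))]
370 [(128, np.int64(596), np.int64(152), np.int64(157)), (144, np.int64(607), np.int64(154), np.int64(154)), (336, np.int64(770), np.int64(167), np.int64(145))]
```

View pics/w1.png

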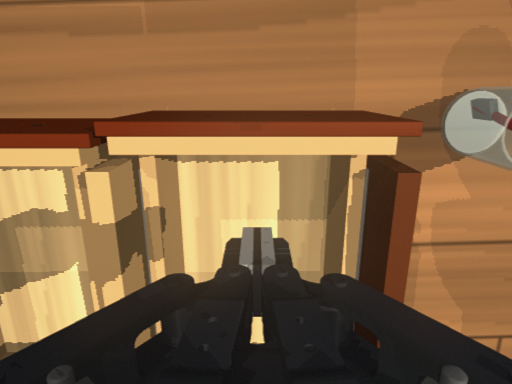

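The wrist view shows the left lip's bare back at row ~153 (x≈0.610, z≈0.155), the shut fingers 20 mm behind it and mid-width, and clear floor below. I'll lower 11 cm, then ease forward.

```bash
python3 -m jog '[[4,0,0,0,0,0,0],[8,0,0,0,0,0,0],[11,0,0,0,0,0,0],[11,0,0,0,0,0,0],[11,1,0,0,0,0,0],[11,1.5,0,0,0,0,0],[11,1.7,0,0,0,0,0],[11,1.9,0,0,0,0,0]]'
python3 -m jog '[[0,0.2,0,0,0,0,0],[0,0.4,0,0,0,0,0],[0,0.6,0,0,0,0,0],[0,0.9,0,0,0,0,0],[0,1.3,0,0,0,0,0],[0,1.8,0,0,0,0,0],[0,2.3,0,0,0,0,0],[0,2.8,0,0,0,0,0]]'
```

```text
t: 2.45
ee_pos: [0.6223, 0.0784, 0.1233]
ee_rot: [-0.493, 0.506, 0.492, 0.508]
force: [2.2, 0.2, 2.3]
width: -0.0
t: 3.25
ee_pos: [0.5932, 0.079, 0.1212]
ee_rot: [-0.493, 0.507, 0.493, 0.507]
force: [2.2, 0.4, 2.0]
width: -0.0003
```

```bash
python3 -m jog '[[0,0.8,0,0,0,0,0],[0,1.7,0,0,0,0,0],[0,2.6,0,0,0,0,0],[0,3.5,0,0,0,0,0],[0,4.4,0,0,0,0,0],[0,5.3,0,0,0,0,0],[0,6,0,0,0,0,0],[0,6.3,0,0,0,0,0]]'
python3 -m jog '[[0,0.3,0,0,0,0,0],[0,0.6,0,0,0,0,0],[0,0.9,0,0,0,0,0],[0,1.2,0,0,0,0,0],[0,1.5,0,0,0,0,0]]'
```

```text
t: 4.05
ee_pos: [0.5298, 0.0809, 0.1212]
ee_rot: [-0.493, 0.507, 0.493, 0.507]
force: [2.5, 1.2, -2.1]
width: 0.0002
t: 4.55
ee_pos: [0.5156, 0.0813, 0.1213]
ee_rot: [-0.493, 0.507, 0.493, 0.507]
force: [2.8, 0.4, -0.2]
width: 0.0002
```

```bash
python3 -m jog '[[0,0.2,0,0,0,0,0],[0,0.4,0,0,0,0,0],[0,0.6,0,0,0,0,0],[0,0.8,0,0,0,0,0],[0,1.0,0,0,0,0,0]]'
python3 -m jog '[[0,0.2,0,0,0,0,0],[0,0.4,0,0,0,0,0]]'
python3 -m jog '[[0,0.2,0,0,0,0,0],[0,0.4,0,0,0,0,0]]'
```

```text
t: 5.05
ee_pos: [0.5056, 0.0816, 0.1213]
ee_rot: [-0.493, 0.507, 0.493, 0.507]
force: [2.5, 1.1, -1.7]
width: -0.0
t: 5.25
ee_pos: [0.5016, 0.0818, 0.1213]
ee_rot: [-0.493, 0.507, 0.493, 0.507]
force: [2.6, 0.5, -1.3]
width: -0.0002
t: 5.45
ee_pos: [0.4976, 0.0819, 0.1213]
ee_rot: [-0.493, 0.507, 0.493, 0.507]
force: [1.5, 1.5, -1.9]
width: -0.0
```

```bash
for i in 1; do :; done
python3 -m jog '[[0,0.2,0,0,0,0,0],[0,0.4,0,0,0,0,0]]'
python3 -m jog '[[0,0.2,0,0,0,0,0],[0,0.4,0,0,0,0,0]]'
python3 -m jog '[[0,0.2,0,0,0,0,0]]'
```

```text
t: 5.65
ee_pos: [0.4936, 0.082, 0.1213]
ee_rot: [-0.493, 0.507, 0.493, 0.507]
force: [1.9, 0.4, -1.1]
width: 0.0004
t: 5.85
ee_pos: [0.4922, 0.082, 0.1215]
ee_rot: [-0.494, 0.506, 0.491, 0.508]
force: [17.5, -0.3, -10.1]
width: 0.0003
t: 5.95
ee_pos: [0.4922, 0.082, 0.1215]
ee_rot: [-0.495, 0.505, 0.49, 0.509]
force: [24.7, -0.3, -17.0]
width: -0.0001
```

The left drawer is against its stop: position unchanged and force rising to 25 N, under the 40 N drag limit. Backing off into the drawer, then lifting.

```bash
python3 -m jog '[[0,-1,0,0,0,0,0],[0,-2,0,0,0,0,0],[0,-2.5,0,0,0,0,0],[0,-2.5,0,0,0,0,0],[-4,-2.5,0,0,0,0,0],[-8,-2.5,0,0,0,0,0],[-11,-2.5,0,0,0,0,0],[-11,-2.5,0,0,0,0,0]]'
python3 -c "from h import *;shift([.642,-.137,.23])"
```

```text
t: 6.75
ee_pos: [0.5142, 0.0817, 0.2359]
ee_rot: [-0.494, 0.505, 0.491, 0.509]
force: [0.7, -0.1, -0.3]
width: 0.0001
t 6.75 at [0.5142 0.0817 0.2359] F [ 0.7 -0.1 -0.3] w 0.0001
shift [  0.65 -13.41 -21.49] turn [-0.03  0.07  0.38]
```

```bash
python3 -m jog '[[0.5,-13.4,-21.5,0,0,0.4,0],[0.5,-13.4,-21.5,0,0,0.4,0],[0.5,-13.4,-21.5,0,0,0.4,0],[0.5,-13.4,-21.5,0,0,0.4,0],[0.5,-13.4,-21.5,0,0,0.4,0],[0.5,-13.4,-21.5,0,0,0.4,0],[0.5,-13.4,-21.5,0,0,0.4,0]]'
python3 - <<'E'
from h import *
shift([.642,-.137,.23])
im,W=cloud('wrist');cv2.imwrite('pics/w2.png',im[...,::-1])
for c in range(120,420,50):
    z=W[:,c,2];print(c,[(q,*(W[q,c]*1000).round().astype(int).tolist()) for q in range(100,200,8) if .14<z[q]<.17])
im,W=cloud('top');cv2.imwrite('pics/t2.png',im[...,::-1])
hsv=cv2.cvtColor(im,cv2.COLOR_RGB2HSV)
pale=(hsv[...,2]>150)&(hsv[...,1]<140)&(W[...,2]>.135)&(W[...,2]<.17)
n,l,st,ce=cv2.connectedComponentsWithStats(pale.astype(np.uint8))
for i in range(1,n):
    if st[i,4]>60:
        b=cv2.minAreaRect((W[l==i][:,:2]*1000).astype(np.float32));print(st[i],np.round(cv2.boxPoints(b)).tolist())
E
```

```text
t: 7.45
ee_pos: [0.6401, -0.1387, 0.2242]
ee_rot: [-0.489, 0.51, 0.495, 0.506]
force: [-0.0, 0.7, 0.0]
width: -0.0003
t 7.45 at [ 0.6401 -0.1387  0.2242] F [-0.   0.7  0. ] w -0.0003
shift [-0.58 -0.17  0.18] turn [-0.16  0.05 -0.59]
120 [(124, 588, -228, 146), (132, 592, -225, 155), (140, 597, -226, 155), (148, 602, -226, 156), (156, 608, -227, 155), (180, 628, -236, 140), (188, 633, -237, 141), (196, 639, -237, 143)]
170 [(124, 589, -195, 144), (132, 593, -193, 156), (140, 598, -194, 155), (148, 604, -194, 155), (156, 609, -194, 156)]
220 [(124, 590, -162, 144), (132, 594, -161, 156), (140, 599, -161, 155), (148, 604, -161, 157), (156, 610, -162, 157)]
270 [(124, 591, -128, 146), (132, 595, -129, 155), (140, 600, -129, 155), (148, 606, -129, 156), (156, 611, -129, 156)]
320 [(124, 592, -95, 146), (132, 596, -97, 155), (140, 601, -97, 156), (148, 607, -97, 156), (156, 612, -96, 156)]
370 [(124, 593, -61, 144), (132, 597, -64, 154), (140, 603, -64, 155), (148, 608, -64, 156), (156, 613, -63, 155)]
[ 189   64  165  120 5456] [[612.0, -234.0], [901.0, -244.0], [915.0, 164.0], [626.0, 174.0]]
[271 185  38   6 183] [[600.0, -132.0], [612.0, -132.0], [615.0, -41.0], [603.0, -40.0]]
[182 237  79   9 407] [[466.0, -15.0], [478.0, -16.0], [484.0, 174.0], [472.0, 175.0]]
```

View pics/w2.png

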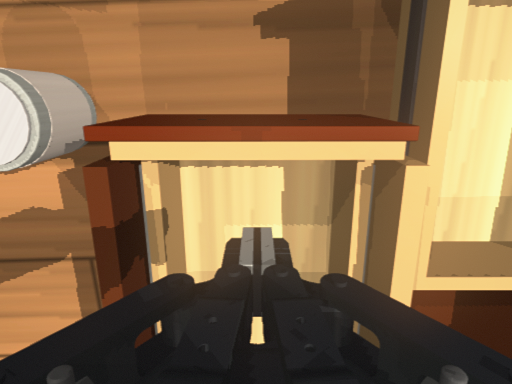

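The wrist view shows the right lip's back at row ~157 (x≈0.611), with the fingers 18 mm behind it and mid-width. The top view shows the left lip drawn 130 mm and the cabinet unmoved.

```bash
python3 -m jog '[[4,-0.2,0,0,0,-0.5,0],[8,-0.2,0,0,0,-0.5,0],[10.3,-0.2,0,0,0,-0.5,0],[10.3,-0.2,0,0,0,-0.5,0],[10.3,0.8,0,0,0,-0.5,0],[10.3,1.3,0,0,0,-0.5,0],[10.3,1.6,0,0,0,-0.5,0],[10.3,1.8,0,0,0,-0.5,0]]'
python3 -m jog '[[0,0.2,0,0,0,0,0],[0,0.4,0,0,0,0,0],[0,0.6,0,0,0,0,0],[0,0.9,0,0,0,0,0],[0,1.3,0,0,0,0,0],[0,1.8,0,0,0,0,0],[0,2.3,0,0,0,0,0],[0,2.8,0,0,0,0,0]]'
```

```text
t: 8.35
ee_pos: [0.6226, -0.1369, 0.1255]
ee_rot: [-0.494, 0.506, 0.491, 0.509]
force: [2.2, 0.6, 2.4]
width: 0.0001
t: 9.15
ee_pos: [0.5932, -0.1361, 0.1233]
ee_rot: [-0.493, 0.507, 0.492, 0.508]
force: [2.0, -0.3, 0.3]
width: -0.0001
```

```bash
python3 -m jog '[[0,0.8,0,0,0,0,0],[0,1.7,0,0,0,0,0],[0,2.6,0,0,0,0,0],[0,3.5,0,0,0,0,0],[0,4.4,0,0,0,0,0],[0,5.3,0,0,0,0,0],[0,6.2,0,0,0,0,0],[0,7,0,0,0,0,0]]'
python3 -m jog '[[0,0.4,0,0,0,0,0],[0,0.8,0,0,0,0,0],[0,1.2,0,0,0,0,0],[0,1.5,0,0,0,0,0],[0,1.8,0,0,0,0,0],[0,2.1,0,0,0,0,0],[0,2.3,0,0,0,0,0]]'
```

```text
t: 9.95
ee_pos: [0.5229, -0.1339, 0.1233]
ee_rot: [-0.493, 0.507, 0.492, 0.508]
force: [2.3, 0.2, 0.7]
width: 0.0001
t: 10.65
ee_pos: [0.5006, -0.1332, 0.1232]
ee_rot: [-0.493, 0.507, 0.492, 0.508]
force: [2.6, 1.6, 0.9]
width: -0.0004
```

```bash
python3 -m jog '[[0,0.2,0,0,0,0,0],[0,0.4,0,0,0,0,0]]'
python3 -m jog '[[0,0.2,0,0,0,0,0],[0,0.4,0,0,0,0,0]]'
python3 -m jog '[[0,0.2,0,0,0,0,0],[0,0.4,0,0,0,0,0]]'
```

```text
t: 10.85
ee_pos: [0.4967, -0.1331, 0.1232]
ee_rot: [-0.493, 0.507, 0.492, 0.508]
force: [1.3, 0.9, 1.6]
width: -0.0002
t: 11.05
ee_pos: [0.4927, -0.1331, 0.1232]
ee_rot: [-0.493, 0.507, 0.492, 0.508]
force: [2.5, 1.8, 0.9]
width: 0.0002
t: 11.25
ee_pos: [0.4886, -0.133, 0.1232]
ee_rot: [-0.493, 0.507, 0.492, 0.508]
force: [2.0, 1.1, 1.2]
width: -0.0001
```

```bash
python3 -m jog '[[0,0.2,0,0,0,0,0],[0,0.4,0,0,0,0,0]]'
python3 -m jog '[[0,0.2,0,0,0,0,0]]'
```

```text
t: 11.45
ee_pos: [0.4855, -0.1328, 0.1232]
ee_rot: [-0.493, 0.506, 0.492, 0.508]
force: [10.1, 1.2, -4.3]
width: -0.0002
t: 11.55
ee_pos: [0.4855, -0.1329, 0.1233]
ee_rot: [-0.494, 0.505, 0.491, 0.509]
force: [17.6, 1.5, -10.6]
width: -0.0
```

The right drawer is at its stop too (0.4855, predicted about 0.486). Backing off and lifting clear.

```bash
python3 -m jog '[[0,0,0,0,0,0,0],[0,-1,0,0,0,0,0],[0,-2,0,0,0,0,0],[0,-2.5,0,0,0,0,0],[-4,-2.5,0,0,0,0,0],[-8,-2.5,0,0,0,0,0],[-12,-2.5,0,0,0,0,0],[-13,-2.5,0,0,0,0,0]]'
python3 -m jog '[[0,-6,5,0,0,0,0],[-3,-8,10,0,0,0,0],[-3,-8,10,0,0,0,0],[-3,-8,10,0,0,0,0]]'
python3 - <<'E'
from h import *
shift([.58,-.03,.27])
for k in('top','scene'):
    im,W=cloud(k);cv2.imwrite(f'pics/{k}3.png',im[...,::-1])
    if k=='scene': break
    hsv=cv2.cvtColor(im,cv2.COLOR_RGB2HSV)
    pale=(hsv[...,2]>150)&(hsv[...,1]<140)&(W[...,2]>.135)&(W[...,2]<.17)
    n,l,st,ce=cv2.connectedComponentsWithStats(pale.astype(np.uint8))
    for i in range(1,n):
        if st[i,4]>60:
            b=cv2.minAreaRect((W[l==i][:,:2]*1000).astype(np.float32));print(st[i],np.round(cv2.boxPoints(b)).tolist())
    for nm,(a,b_,c,d) in dict(jar=(165,205,110,155),tin=(180,220,362,412),block=(240,282,358,412)).items():
        p=W[a:b_,c:d].reshape(-1,3);p=p[(p[:,2]>.02)];print(nm,p.min(0).round(3),p.max(0).round(3))
E
```

```text
t: 12.35
ee_pos: [0.5089, -0.134, 0.2577]
ee_rot: [-0.495, 0.506, 0.49, 0.509]
force: [1.0, -0.2, -0.1]
width: 0.0004
t: 12.75
ee_pos: [0.5925, -0.0329, 0.2832]
ee_rot: [-0.494, 0.506, 0.493, 0.507]
force: [-0.0, 0.4, -0.0]
width: 0.0
t 12.75 at [ 0.5925 -0.0329  0.2832] F [-0.   0.4 -0. ] w 0.0
shift [1.31 1.26 0.26] turn [0.2  0.03 0.12]
[ 189   64  165   55 5684] [[774.0, -240.0], [902.0, -244.0], [915.0, 164.0], [786.0, 168.0]]
[182 238  54   7 277] [[468.0, 45.0], [480.0, 45.0], [484.0, 174.0], [472.0, 175.0]]
[315 243  33   7 168] [[460.0, -227.0], [471.0, -228.0], [474.0, -149.0], [462.0, -149.0]]
jar [0.573 0.281 0.02 ] [0.648 0.356 0.155]
tin [ 0.543 -0.393  0.02 ] [ 0.625 -0.309  0.11 ]
block [ 0.377 -0.41   0.021] [ 0.457 -0.293  0.04 ]
```

View pics/top3.png

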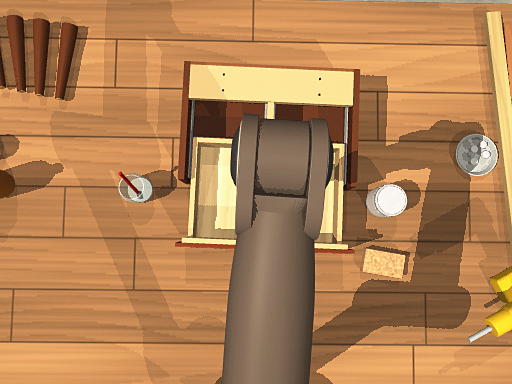

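The top view shows both drawer fronts out in one line (rows ~240 and ~247), with the arm above and clear. The cabinet's rear strip, jar, tin and block read the same as at the start, within 1–2 mm.

```bash
python3 -c "
from cell import r
print(r.hand_in(), r.sense()['t'])"
```

```text
the job is handed in; nothing more can be done
the job is handed in; nothing more can be done
```

Both drawers are drawn out to their stops, and the job is handed in after about 13 s of the 56 s allowed. I hooked the shut fingertips behind each bare lip, about 33 mm deep and mid-width. I drew each drawer out slowly at 2–3 N, then backed off into the drawer and lifted clear.

- **Drawers:** at each stop the fingertips stopped moving while the pull rose, to at most 25 N on the left and 18 N on the right, both under the 40 N drag limit. The left drawer moved about 130 mm and the right about 137 mm. Both fronts ended in one line parallel to the cabinet.
- **Everything else:** in the last top view the cabinet, jar, tin and block were within 1–2 mm of where they started.
- **Wet faces:** the fingers stayed behind the lips and the gripper's body passed above the fronts. The force readings gave no sign of contact with a face.
- **Not checked:** in the last top view the arm hid part of each lip. I saved a last scene picture but did not view it, so the drawer positions rest on the visible parts of the lips and the stop forces. No check failed or disagreed.

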